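# Clamp the jar with the key and take off its tight cap

## Task

Take the red-handled key out of its wooden block, push it fully into the square socket of the jar clamp and turn it clockwise as far as it goes, so that the jaw braces the jar; leave the key in. Then unscrew the jar's tight white cap anticlockwise until its lugs let go, without lifting, tipping or twisting the jar, raise the cap straight up and finish still holding it level, clear of the jar and about 2 cm above its mouth. Do not disturb the other things on the bench.

Things in the scene. Friction and masses are not known exactly. Their poses are not given: they have to be found in the camera images.
- key_grip (a point): centre of the key's red handle, a paddle 36 mm wide (its x), 12 mm thick (its y), 40 mm high (its z, up): pinch it across the 12 mm from above. Under the handle is a round steel collar, 24 mm across, 4 mm thick, its underside 24 mm below this point. The key weighs 0.12 kg and starts upright in the wooden block, collar on the block's top
- key_tip (a point): centre of the lower end of the key's shank, 48 mm below key_grip; same axes. The shank is square, 12 mm wide, sides along x and y, reaches 24 mm below the collar and tapers in the last 3 mm
- key_block: fixed wooden block 50x50x34 mm high that holds the key in a square hole 14 mm wide; origin at the centre of its underside
- clamp: jar clamp, fixed to the bench at a new place and yaw each time: dark steel base 90 mm (x) by 220 mm (y from -125 to +95 mm), 12 mm thick; origin on its underside, z up. Key socket axis at y = -90 mm. The jar stands on the base at about y = +45 mm, between a fixed rubber V (+y side) and a moving blue jaw with a sprung rubber pad (-y side), both at most 51 mm high
- barrel_mouth (a point): centre of the mouth of the square key socket, in the top of the brass barrel (42 mm across), 50 mm above the bench. The hole is 14 mm wide, 26 mm deep, with a 3 mm chamfer; its sides lie along this point's x and y, which turn with the barrel. The key fits in any of four quarter turns; fully in, its collar rests on the barrel
- barrel (a joint): turn of the barrel, rad: 0 at the start, jaw open; grows clockwise seen from above; end stop at 1.3, jar braced from 0.95 on. Takes 0.25 to 0.45 N m and stays where left. It pushes the jaw 11 mm; the jar slides up to 3 mm to the V and is held with 12 to 20 N. The key has some 10 degrees of play either way, so it turns 1.3 to 1.45 rad from its middle position to the stop
- jar: loose round amber glass jar, 50 mm across, 90 mm high, 0.3 kg; origin at the centre of its underside, z up; stands upright on the clamp's base, 12 mm above the bench, its x within 0.1 rad of the clamp's x. Unclamped, it turns with its cap
- jar_mouth (a point): centre of the jar's mouth, the top of its neck (34 mm across), 90 mm above the jar's underside
- cap_mid (a point): centre of the white cap, 54 mm across, 25 mm high, 0.08 kg, z up, skirt open below; grasp it across the skirt from above at any yaw. Screwed on, this point is 4.5 mm below jar_mouth; the skirt clears the neck once the cap has risen 17 mm
- cap: the same cap, origin at the centre of its open underside, 12.5 mm below cap_mid. Three lugs inside catch under three on the jar's neck; sprung seals rub on the neck and make it tight: about 0.2 N m to turn and 9 N to draw off the first 5 mm. Turned anticlockwise from above by 68 degrees (1.19 rad) it lifts off; it is free from 48 to 88 degrees, then the lugs strike stops
- pine_block: bystander, to be left alone: pine block, 45x90x36 mm
- driver_blue: bystander, to be left alone: blue-handled screwdriver, 170 mm long, lying
- driver_red: bystander, to be left alone: red-handled screwdriver, 200 mm long, lying
- tape_measure: bystander, to be left alone: yellow tape measure, 38x72x68 mm
- staple_box: bystander, to be left alone: red box of staples, 50x85x30 mm
- marker_green: bystander, to be left alone: green felt marker, 135 mm long, lying
- blade_box: bystander, to be left alone: blue box of blades, 30x75x20 mm
Not all that is in view belongs to the job. There is more than one size of the part that bears key_grip; the job needs the larger.

How it is judged:
By the outcome, as a careful person would: the job done as asked, in the order asked, and still so for the second after the job is handed in, while the arm keeps its last pose, push and grip.
It also fails if it takes over 61 s, if anything falls off the work surface, if the arm or the gripper's body presses on something with over 40 N, if the wrist force passes 120 N, or if a joint passes its speed limit or range.

## Robot

A 6-joint arm with a two-finger parallel gripper is mounted at the origin on a cart in front of the work surface, level with it; the furniture and walls round the work are solid. World frame = base frame: x ahead of the robot, y to its left, z up, the work surface at z = 0. Lengths are in mm, angles in rad, forces in N, time in s.
With the tool pointing down it reaches from about 400 to 825 mm from the base axis. Payload 7 kg.
Tool frame: the origin (TCP) lies between the finger pads; the fingertips stand 25 mm ahead of it and the grasp point (between the pads) lies 6 mm ahead of it (r.finger_overhang is the distance from the TCP to the fingertips, in mm); z points along the fingers, y is the line along which they close (so a half turn about z gives the same grasp; the last joint's range is limited). The gripper opens to 85 mm and grips with 20 to 120 N. Pads are 22 mm wide; open, the fingers measure 114 mm over their backs; the gripper's body (76 mm by 85 mm) begins 54 mm behind the grasp point. The pads swing forward as they close: fully open they stand 13 mm farther back than shut.
Start: joints at [1.552, 0.359, 0.012, 0, -1.224, -0.288], TCP at [203.865, 643.455, 256.302] pointing down, gripper open.
Joint ranges: [-3.07, 3.07], [-1.43, 2.12], [-1.02, 1.25], [-3.03, 1.67], [-3.05, -0], [-3.03, 3.03]. Speed limits (rad/s): [2.39, 2.39, 3.01, 3.14, 3.14, 3.14].

## Interface

Orientations are given as a 3x3 rotation matrix whose columns are the frame's x, y, z axes.
In Python, from cell import sensors, cams, r gives the robot as it stands.
- The arm moves only by the shell command python3 -m handwheel 'ROWS' [OPENING]. ROWS is JSON, a list of rows, each an object with "translation": the shift along the tool's x, y, z as a fraction of full scale, a list of three; "delta_rot": the turn, a rotation vector about the tool's x, y, z as a fraction of full scale, a list of three. In form: [{"translation": [dx, dy, dz], "delta_rot": [ax, ay, az]}, ...]. A call has exactly 10 rows; each row shifts and turns the commanded pose from where the row before left it, along the tool's axes as they then stand; what a row does not reach is not made up. Full scale, the value 1, is 0.5 m for a shift and 90 degrees for a turn. A row lasts 1/8 s, in which the tool goes at most 62.5 mm and 10.7 degrees, less where a joint would pass 70% of its speed; a pose out of reach is approached as far as the arm can. A call with a number of a shift or a turn outside -1 to 1 is refused whole. A call with a gripper value outside its range is refused whole. OPENING is the gripper's target within -1 to 1 (shut at 1, half-way at 0, fully open at -1), set as the call begins (- or left out, the last holds). The fingers move at their own pace and stop on an object; the grip force is fixed at half the most. Time passes only in rows, so rows that do not move let the fingers close, or fill a call up. It gives the time, the measured TCP pose, the force, the opening and the grip force at its end, in the units of the state.
- sensors.read_state(): the state, without advancing time (a new reading comes with each control period).
- cams.capture(name): name is "side" or "top"; returns (picture, depth): 480x640x3 uint8, blue, green, red; 480x640 float32, mm along the optical axis (not along the pixel's ray), 0 where there is no reading.
- cams.camera_info(name): a dict with "fx", "fy", "cx", "cy" (pixels), "rvec" (rotation vector, rad) and "tvec" (3), from world to camera coordinates, as OpenCV has them. Camera axes: x right, y down, z forward; pixel columns grow to the right and rows downward; lengths in mm; the calibration is good to about 2 mm. A picture is of the moment at which its call begins. camera_info takes no time and is no camera call.
- r.close_job(): hands the job in; it is judged then, once.
The state is a dict: "clock": time; "joint_pos": joint angles; "joint_velocities": joint speeds; "joint_efforts": joint torques, N m; "eef_pos": TCP position; "orientation": TCP orientation; "wrist_force": force on the tool from outside, world axes, zero at the start; "ft_torque": the same for the moment, N m; "finger_gap": finger opening in mm; "grasp_force": force on a finger pad.
Only numpy, scipy, OpenCV 4.12 (cv2) and the standard library are available. Lean on these libraries where they do the work, as an engineer would, in place of code of your own. Each camera call takes 0.05 s, during which the arm holds its last target. There are 200 camera calls.

## Working session

There is one attempt and no reset: what is moved stays moved. The work goes in short steps, Python scripts to look and compute and a shell command to move; the robot and the scene stay as the last step left them, time stands still between calls to the robot, and variables do not carry over. Pictures are saved under pics/ and viewed, at most 10 in all, crops included, and the job is handed in when it is done.

```bash
mkdir -p pics; ls; cat > h.py <<'E'
import numpy as np, cv2
from cell import sensors, cams, r
def cam(n):
    i=cams.camera_info(n); R=cv2.Rodrigues(np.array(i['rvec'],float))[0]; t=np.array(i['tvec'],float).ravel()
    K=np.array([[i['fx'],0,i['cx']],[0,i['fy'],i['cy']],[0,0,1]]); return K,R,t
def plane(n,px,z):
    K,R,t=cam(n); px=np.atleast_2d(px).astype(float)
    d=(np.linalg.inv(K)@np.c_[px,np.ones(len(px))].T).T@R; c=-R.T@t
    return c+d*((z-c[2])/d[:,2])[:,None]
def proj(n,P):
    K,R,t=cam(n); p=(np.atleast_2d(P)@R.T+t)@K.T; return p[:,:2]/p[:,2:]
def cloud(n,dep):
    K,R,t=cam(n); v,u=np.mgrid[:480,:640]; 
    p=np.stack([(u-K[0,2])/K[0,0]*dep,(v-K[1,2])/K[1,1]*dep,dep],-1); return (p-t)@R
E
python3 - <<'E'
from h import *
for n in('top','side'):
    p,d=cams.capture(n); cv2.imwrite(f'pics/{n}0.png',p); np.save(f'pics/{n}0.npy',d); K,R,t=cam(n); print(n,-R.T@t,K[0,0])
s=sensors.read_state(); print(s)
E
```

```text
pics
top [ 305.17482106  -26.69675497 1561.15778292] 588.5529007349609
side [292.01503003 892.27685515 625.10256104] 486.85932209794504
{'clock': 0.1, 'joint_pos': array([ 1.55205983e+00,  3.59354734e-01,  1.11127827e-02, -2.71347168e-04,
       -1.22409429e+00, -2.88081556e-01]), 'joint_velocities': array([ 3.24450360e-05, -1.07175694e-03,  3.13523379e-03,  2.57798659e-03,
        2.84971614e-03, -2.40263150e-04]), 'joint_efforts': array([-1.71281179e-03, -5.84766698e+01,  2.94108957e+01,  6.95455000e+00,
       -3.12847398e-03,  6.67781052e-06]), 'eef_pos': array([203.79519155, 643.0773987 , 255.42210556]), 'orientation': array([[ 9.53271543e-01, -3.02114689e-01, -2.84007454e-04],
       [-3.02114761e-01, -9.53270327e-01, -1.53484880e-03],
       [ 1.92964489e-04,  1.54893053e-03, -9.99998782e-01]]), 'wrist_force': array([-0.32787783, -0.68775259, -0.47251988]), 'ft_torque': array([0.01916782, 0.02296407, 0.02507473]), 'grasp_force': 0.0, 'finger_gap': 85.37622279654806}
```

View pics/top0.png

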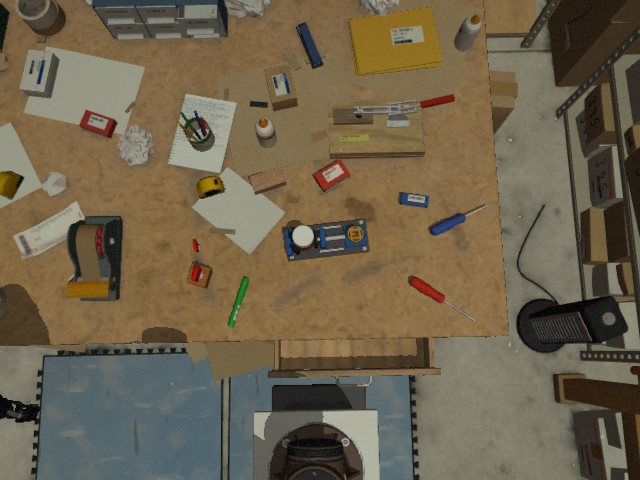

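View pics/side0.png

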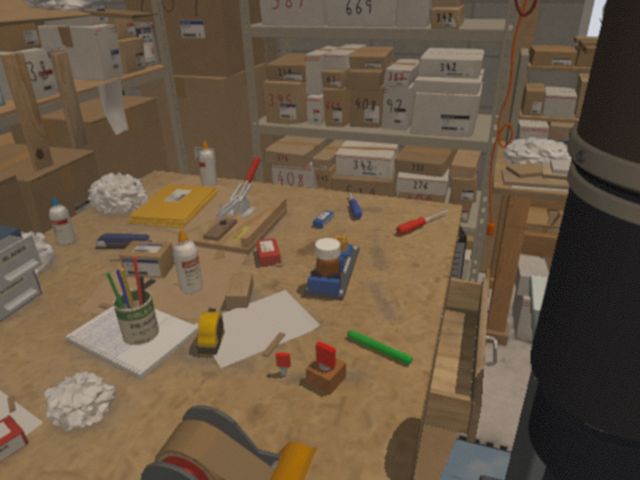

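Top view: clamp at (326,240), with the white cap at (302,236) and the brass barrel at (356,233). Red things that could be taken for the key handle:
- (199,273): paddle in the wooden block
- (196,245): small red paddle, no wooden block
- (332,175): staple box
- (98,122): red box
- (427,290): red screwdriver

I choose (199,273). I'll check it in one close crop.

```bash
python3 - <<'E'
from h import *
p=cv2.imread('pics/top0.png');s=cv2.imread('pics/side0.png')
a=cv2.resize(p[235:290,180:235],(400,400),interpolation=cv2.INTER_CUBIC)
b=cv2.resize(s[330:400,260:360],(400,280),interpolation=cv2.INTER_CUBIC)
c=cv2.resize(p[210:270,276:376],(400,240),interpolation=cv2.INTER_CUBIC)
o=np.zeros((600,800,3),np.uint8);o[:400,:400]=a;o[:280,400:]=b;o[300:540,400:]=c
cv2.imwrite('pics/crop1.png',o)
d=np.load('pics/top0.npy');C=cloud('top',d)
hsv=cv2.cvtColor(p,cv2.COLOR_BGR2HSV)
H,S,V=[hsv[...,i].astype(int) for i in range(3)]
def comps(m,box,n=15):
    q=np.zeros(m.shape,np.uint8);u0,v0,u1,v1=box;q[v0:v1,u0:u1]=m[v0:v1,u0:u1]
    k,l,st,ce=cv2.connectedComponentsWithStats(q)
    for i in range(1,k):
        if st[i,4]>n: 
            ys,xs=np.where(l==i);print(st[i],ce[i].round(1),cv2.minAreaRect(np.c_[xs,ys].astype(np.float32)),'z',np.percentile(C[ys,xs,2],[5,50,95]).round(0))
print('red');comps(((H<6)|(H>174))&(S>180)&(V>120),(180,235,235,292))
print('wood');comps((H>=3)&(H<13)&(S>120)&(V<235),(180,255,220,292))
print('white');comps((S<60)&(V>150),(285,215,320,260))
print('brass');comps((H>13)&(H<30)&(S>100)&(C[...,2]>35),(340,215,372,250))
print('base');comps((C[...,2]>6),(270,205,385,270))
print(cv2.minAreaRect(np.argwhere(C[230:270,270:385,2]>6)[:,::-1].astype(np.float32)))
E
```

```text
red
[193 242   4   9  25] [194.6 245.9] ((194.6923065185547, 245.9615478515625), (8.43299388885498, 2.5495097637176514), 78.69007110595703) z [39. 47. 49.]
[191 267   8  13  54] [194.6 273. ] ((194.64999389648438, 273.0500183105469), (3.7947330474853516, 12.965338706970215), 18.434947967529297) z [72. 76. 81.]
wood
[190 265  12  18  46] [195.1 272.9] ((195.3440399169922, 273.35321044921875), (9.4824800491333, 15.612568855285645), 16.699243545532227) z [27. 37. 75.]
white
[293 226  21  20 329] [302.6 235.5] ((303.0, 235.5), (20.0, 19.0), 0.0) z [104. 109. 115.]
brass
[347 226  16  17 168] [354.7 233.8] ((354.75, 233.75), (14.849241256713867, 15.55634880065918), 45.0) z [38. 48. 54.]
base
[ 285  219   86   42 2631] [326.4 239.6] ((326.9695129394531, 239.22561645507812), (33.792049407958984, 82.93408966064453), 83.6598129272461) z [  8.  20. 110.]
((57.49999237060547, 19.499996185302734), (112.99998474121094, 38.99999237060547), 0.0)
```

View pics/crop1.png

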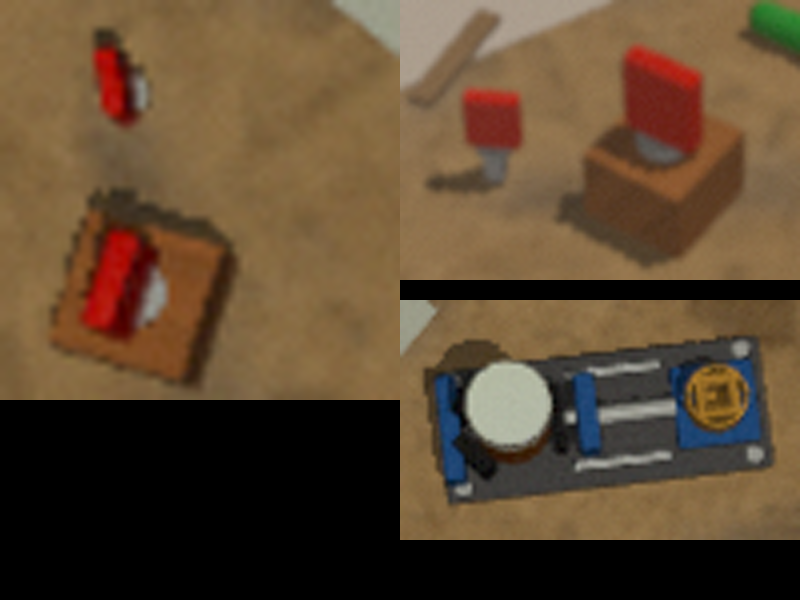

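The crop confirms it: the larger paddle stands upright in the wooden block, and the loose one above it is smaller. The clamp's long axis is tilted about 7° in the image. The socket is at crop (717,393), which is about top pixel (355,233).

```bash
python3 - <<'E'
from h import *
def sub(m,u0,v0,f=1): return m
p=cv2.imread('pics/top0.png');s=cv2.imread('pics/side0.png')
# crop pixel->image
A=lambda q,sc,u0,v0,cu,cv: [( (x-cu+.5)/sc-.5+u0, (y-cv+.5)/sc-.5+v0) for x,y in q]
base=A([(425,372),(757,337),(772,462),(448,503)],4,276,210,400,300)
B=plane('top',base,12);print('base',B.round(1),'mid',B.mean(0)); 
for a,b in((1,0),(2,3)): d=B[b]-B[a];print('clamp +y yaw deg-90',np.degrees(np.arctan2(d[1],d[0]))-90, np.linalg.norm(d))
print('cap',plane('top',[(302.3,235.3)],110),'cap2',plane('top',A([(509,405)],4,276,210,400,300),110))
print('barrel',plane('top',A([(717,397)],4,276,210,400,300),50))
blk=A([(94,207),(232,241),(196,386),(52,342)],55/55*400/55,180,235,0,0)
b=plane('top',blk,34);print('block',b.round(1),b.mean(0))
for i,j in((0,1),(3,2),(0,3),(1,2)): d=b[j]-b[i];print(np.degrees(np.arctan2(d[1],d[0])),np.linalg.norm(d))
print('handle top',plane('top',[(194.65,273.05)],78))
# side hsv
h=cv2.cvtColor(s,cv2.COLOR_BGR2HSV).astype(int)
def cc(m,box):
    q=np.zeros((480,640),np.uint8);u0,v0,u1,v1=box;q[v0:v1,u0:u1]=m[v0:v1,u0:u1]
    k,l,st,ce=cv2.connectedComponentsWithStats(q);i=1+st[1:,4].argmax();ys,xs=np.where(l==i);print(st[i],ce[i]);return np.c_[xs,ys].astype(float),ce[i]
red,rc=cc(((h[...,0]<6)|(h[...,0]>174))&(h[...,1]>150)&(h[...,2]>80),(305,335,350,380))
wc,c=cc((h[...,1]<70)&(h[...,2]>130),(310,235,345,265))
print('red at 58',plane('side',[rc],58),'cap side-view mid98',plane('side',[c],98))
q=A([(625,48),(702,78),(700,155),(624,122)],4,260,330,400,0)
print('handle corners side top',plane('side',q[:2],78),'bot',plane('side',q[2:],38))
K,R,t=cam('side');
E
```

```text
base [[ 625.5   78.7   12. ]
 [ 645.2 -145.1   12. ]
 [ 559.8 -152.3   12. ]
 [ 536.4   63.9   12. ]] mid [591.72101333 -38.70058549  12.        ]
clamp +y yaw deg-90 5.027152426908941 224.6138362428167
clamp +y yaw deg-90 6.176661071351035 217.4994287035128
cap [[584.60334016  20.8376174  110.        ]] cap2 [[583.10542568  19.41329417 110.        ]]
barrel [[ 597.26020014 -114.73076682   50.        ]]
block [[530.9 311.9  34. ]
 [517.6 262.   34. ]
 [465.6 274.   34. ]
 [482.4 325.9  34. ]] [499.11187077 293.44783777  34.        ]
-104.93701024776183 51.65927324409801
-107.93872732633594 54.4993386017357
163.93773539424998 50.49484159803088
166.96752734839671 53.36849131436666
handle top [[498.63101163 296.1145816   78.        ]]
[316 342  19  26 364] [325.4478022  354.35989011]
[315 238  25  21 351] [327.99145299 246.4017094 ]
red at 58 [[497.59515106 300.065016    58.        ]] cap side-view mid98 [[584.55026091  16.11246747  98.        ]]
handle corners side top [[515.45971003 296.23313683  78.        ]
 [479.00620256 304.38049503  78.        ]] bot [[479.40050534 307.04618127  38.        ]
 [516.50704972 297.80332382  38.        ]]
```

```bash
python3 -m handwheel '[{"translation":[0.0964,0.0607,0.02],"delta_rot":[0,0,0]},{"translation":[0.0964,0.0607,0.02],"delta_rot":[0,0,0]},{"translation":[0.0964,0.0607,0.02],"delta_rot":[0,0,0]},{"translation":[0.0964,0.0607,0.03],"delta_rot":[0,0,0]},{"translation":[0.0964,0.0607,0.03],"delta_rot":[0,0,0]},{"translation":[0.0964,0.0607,0.03],"delta_rot":[0,0,0]},{"translation":[0.0964,0.0607,0.03],"delta_rot":[0,0,0]},{"translation":[0.0964,0.0607,0.03],"delta_rot":[0,0,0]},{"translation":[0,0,0],"delta_rot":[0,0,-0.034]},{"translation":[0,0,0],"delta_rot":[0,0,0]}]' -1
cat > st.py <<'E'
from h import *
import sys
s=sensors.read_state();R=np.array(s['orientation']);p=np.array(s['eef_pos'])
print('t',s['clock'],'p',p.round(1),'yawY',np.degrees(np.arctan2(R[1,1],R[0,1])).round(2),'tilt',R[:2,2].round(4),'j',np.degrees(s['joint_pos']).round(1),'F',np.array(s['wrist_force']).round(1),'T',np.array(s['ft_torque']).round(2),'gap',round(s['finger_gap'],1),round(s['grasp_force'],1))
if len(sys.argv)>3:
    T=np.array([float(a) for a in sys.argv[1:4]]);print('delta tool /500:',(R.T@(T-p)/500).round(4))
if len(sys.argv)>4:
    y=float(sys.argv[4])-np.degrees(np.arctan2(R[1,1],R[0,1]));print('rotz',-((y+180)%360-180)/90)
E
python3 st.py 498 295 69 -104.5
```

```text
clock: 1.35
eef_pos: [498.4, 294.7, 150.8]
orientation: [[0.968, -0.252, -0.001], [-0.252, -0.968, -0.001], [-0.0, 0.001, -1.0]]
wrist_force: [-0.5, 0.0, 0.4]
finger_gap: 85.8
grasp_force: 0.0
t 1.35 p [498.4 294.7 150.8] yawY -104.62 tilt [-0.0007 -0.0007] j [ 49.9  16.8 -19.7  -0.  -53.6  25.4] F [-0.5  0.   0.4] T [ 0.04 -0.    0.01] gap 85.8 0.0
delta tool /500: [-0.0008 -0.0005  0.1636]
rotz -0.001358208327955405
```

```bash
python3 -m handwheel '[{"translation":[0,0,0.06],"delta_rot":[0,0,0]},{"translation":[0,0,0.06],"delta_rot":[0,0,0]},{"translation":[0,0,0.0436],"delta_rot":[0,0,0]},{"translation":[0,0,0],"delta_rot":[0,0,0]},{"translation":[0,0,0],"delta_rot":[0,0,0]},{"translation":[0,0,0],"delta_rot":[0,0,0]},{"translation":[0,0,0],"delta_rot":[0,0,0]},{"translation":[0,0,0],"delta_rot":[0,0,0]},{"translation":[0,0,0],"delta_rot":[0,0,0]},{"translation":[0,0,0],"delta_rot":[0,0,0]}]' - >/dev/null
python3 -m handwheel '[{"translation":[0,0,0],"delta_rot":[0,0,0]},{"translation":[0,0,0],"delta_rot":[0,0,0]},{"translation":[0,0,0],"delta_rot":[0,0,0]},{"translation":[0,0,0],"delta_rot":[0,0,0]},{"translation":[0,0,0],"delta_rot":[0,0,0]},{"translation":[0,0,0],"delta_rot":[0,0,0]},{"translation":[0,0,0],"delta_rot":[0,0,0]},{"translation":[0,0,0],"delta_rot":[0,0,0]},{"translation":[0,0,0],"delta_rot":[0,0,0]},{"translation":[0,0,0],"delta_rot":[0,0,0]}]' 1 >/dev/null
python3 st.py
```

```text
t 3.85 p [499.2 297.2  70.1] yawY -104.49 tilt [0.0024 0.0028] j [ 50.1  22.3 -24.3   0.  -43.2  25.5] F [ 1.8  4.6 -1.7] T [ 1.97 -0.62  0.03] gap 11.3 59.8
```

```bash
python3 -m handwheel '[{"translation":[0,-0.0045,0],"delta_rot":[0,0,0]},{"translation":[0,0,-0.01],"delta_rot":[0,0,0]},{"translation":[0,0,-0.02],"delta_rot":[0,0,0]},{"translation":[0,0,-0.03],"delta_rot":[0,0,0]},{"translation":[0,0,-0.05],"delta_rot":[0,0,0]},{"translation":[0,0,-0.06],"delta_rot":[0,0,0]},{"translation":[0,0,-0.08],"delta_rot":[0,0,0]},{"translation":[0,0,-0.03],"delta_rot":[0,0,0]},{"translation":[0,0,0],"delta_rot":[0,0,-0.11]},{"translation":[0,0,0],"delta_rot":[0,0,-0.11]}]' - >/dev/null
python3 st.py 597.7 -114.2 209 -84.4
python3 - <<'E'
from h import *
for n in('top','side'):
    p,d=cams.capture(n); cv2.imwrite(f'pics/{n}1.png',p)
E
```

```text
t 5.1 p [498.1 297.  209.7] yawY -84.42 tilt [-0.0008 -0.0005] j [ 50.1  13.7 -15.4  -0.  -61.   45.5] F [ 1.5 -1.  -1.3] T [ 0.   -0.01 -0.01] gap 10.7 60.0
delta tool /500: [0.1183 0.8378 0.0017]
rotz -0.00019957591870599522
```

```bash
python3 -m handwheel '[{"translation":[0.0148,0.1047,0],"delta_rot":[0,0,0]},{"translation":[0.0148,0.1047,0],"delta_rot":[0,0,0]},{"translation":[0.0148,0.1047,0],"delta_rot":[0,0,0]},{"translation":[0.0148,0.1047,0],"delta_rot":[0,0,0]},{"translation":[0.0148,0.1047,0],"delta_rot":[0,0,0]},{"translation":[0.0148,0.1047,0],"delta_rot":[0,0,0]},{"translation":[0.0148,0.1047,0],"delta_rot":[0,0,0]},{"translation":[0.0148,0.1049,0],"delta_rot":[0,0,0]},{"translation":[0,0,0.08],"delta_rot":[0,0,0]},{"translation":[0,0,0.06],"delta_rot":[0,0,0]}]' - >/dev/null
python3 st.py 597.7 -114.2 122 -84.4
python3 - <<'E'
from h import *
o=np.zeros((600,800,3),np.uint8)
p,d=cams.capture('side'); cv2.imwrite(f'pics/side2.png',p)
q=cams.capture('top')[0]; cv2.imwrite('pics/top2.png',q)
uv=proj('side',[597.7,-114.2,62])[0];print(uv)
u,v=uv.astype(int);o[:,:500]=cv2.resize(p[v-40:v+20,u-30:u+20],(500,600),interpolation=cv2.INTER_CUBIC)
s1=cv2.imread('pics/side1.png');uv=proj('side',[498,297,160])[0];print(uv);u,v=uv.astype(int)
o[:300,500:]=cv2.resize(s1[v-40:v+40,u-40:u+40],(300,300),interpolation=cv2.INTER_CUBIC)
cv2.imwrite('pics/crop2.png',o)
E
```

```text
t 6.45 p [ 595.2 -115.2  137.9] yawY -85.12 tilt [-0.0018  0.0001] j [  7.5  19.9 -17.   -0.  -53.2  87.4] F [ 0.6  0.2 -1.6] T [-0.01  0.   -0.01] gap 11.1 60.1
delta tool /500: [ 0.0053 -0.0015  0.0318]
rotz -0.008012838952323086
[339.51904026 233.11011909]
[324.68380963 304.12963098]
```

View pics/crop2.png

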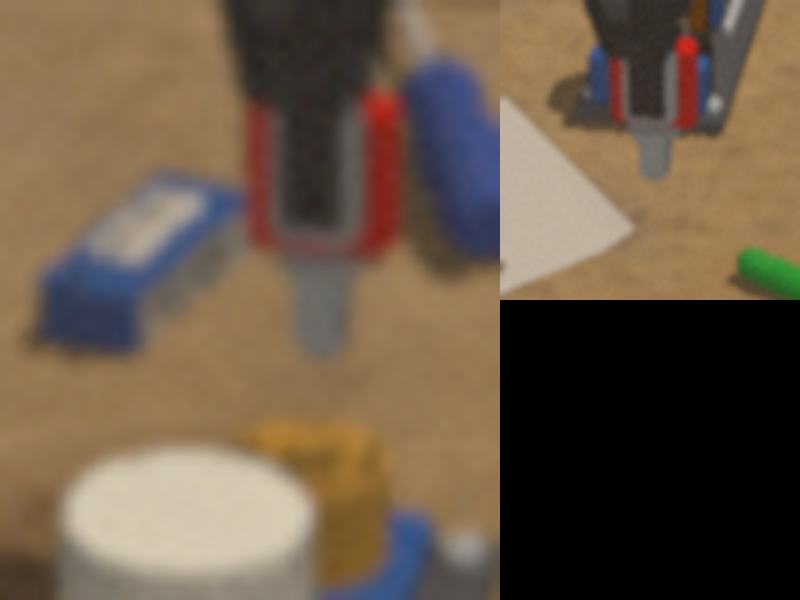

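Key hangs straight in the fingers: shank tip at crop (322,350), barrel top centre about (315,440), so about 1–2 mm is needed in +x. I'll correct that and descend.

```bash
python3 -m handwheel '[{"translation":[0.005,-0.0025,0],"delta_rot":[0,0,0]},{"translation":[0,0,0.02],"delta_rot":[0,0,0]},{"translation":[0,0,0.02],"delta_rot":[0,0,0]},{"translation":[0,0,0.01],"delta_rot":[0,0,0]},{"translation":[0,0,0.008],"delta_rot":[0,0,0]},{"translation":[0,0,0.006],"delta_rot":[0,0,0]},{"translation":[0,0,0.006],"delta_rot":[0,0,0]},{"translation":[0,0,0.006],"delta_rot":[0,0,0]},{"translation":[0,0,0],"delta_rot":[0,0,0]},{"translation":[0,0,0],"delta_rot":[0,0,0]}]' - >/dev/null
python3 st.py 597.7 -113.7 88 -84.4
```

```text
t 7.8 p [ 598.5 -112.6  101.4] yawY -84.73 tilt [-0.0002 -0.0001] j [  7.7  22.4 -18.8   0.  -48.8  87.6] F [ 0.4 -2.3 -2.5] T [-1.12 -0.22  0.04] gap 11.2 59.8
delta tool /500: [-0.0018  0.0019  0.0268]
rotz -0.003624519720995699
```

```bash
python3 -m handwheel '[{"translation":[0,0.002,0.006],"delta_rot":[0,0,0]},{"translation":[0,0,0.006],"delta_rot":[0,0,0]},{"translation":[0,0,0.006],"delta_rot":[0,0,0]},{"translation":[0,0,0.006],"delta_rot":[0,0,0]},{"translation":[0,0,0.006],"delta_rot":[0,0,0]},{"translation":[0,0,0.003],"delta_rot":[0,0,0]},{"translation":[0,0,0.003],"delta_rot":[0,0,0]},{"translation":[0,0,0],"delta_rot":[0,0,0]},{"translation":[0,0,0],"delta_rot":[0,0,0]},{"translation":[0,0,0],"delta_rot":[0,0,0]}]' - >/dev/null
python3 st.py 597.7 -113.7 84 -84.4
```

```text
t 9.05 p [ 598.7 -113.5   85.5] yawY -84.68 tilt [ 0.0008 -0.0004] j [  7.6  23.5 -19.7   0.  -46.8  87.7] F [-6.6  2.2 15.1] T [ 0.98  2.45 -0.05] gap 11.0 62.6
delta tool /500: [-0.0021  0.0003  0.0029]
rotz -0.0031020590682797116
```

```bash
python3 -m handwheel '[{"translation":[-0.003,-0.0005,0],"delta_rot":[0,0,0.05]},{"translation":[0,0,0],"delta_rot":[0,0,0.08]},{"translation":[0,0,0],"delta_rot":[0,0,0.08]},{"translation":[0,0,0],"delta_rot":[0,0,0.08]},{"translation":[0,0,0],"delta_rot":[0,0,0.08]},{"translation":[0,0,0],"delta_rot":[0,0,0.08]},{"translation":[0,0,0],"delta_rot":[0,0,0.08]},{"translation":[0,0,0],"delta_rot":[0,0,0.08]},{"translation":[0,0,0],"delta_rot":[0,0,0.08]},{"translation":[0,0,0],"delta_rot":[0,0,0.05]}]' - >/dev/null
python3 st.py 598.3 -113.7 85 -84.4
```

```text
t 10.3 p [ 598.9 -113.    85.5] yawY -151.41 tilt [ 0.0039 -0.0002] j [  7.7  23.4 -19.8   0.1 -46.6  20.9] F [-1.3  2.6 10.4] T [1.16 0.54 0.33] gap 11.4 61.8
delta tool /500: [0.0006 0.0017 0.0011]
rotz -0.7445237404028714
```

```bash
python3 -m handwheel '[{"translation":[0,0,0],"delta_rot":[0,0,0.04]},{"translation":[0,0,0],"delta_rot":[0,0,0.04]},{"translation":[0,0,0],"delta_rot":[0,0,0.04]},{"translation":[0,0,0],"delta_rot":[0,0,0.03]},{"translation":[0,0,0],"delta_rot":[0,0,0.03]},{"translation":[0,0,0],"delta_rot":[0,0,0.02]},{"translation":[0,0,0],"delta_rot":[0,0,0.02]},{"translation":[0,0,0],"delta_rot":[0,0,0]},{"translation":[0,0,0],"delta_rot":[0,0,0]},{"translation":[0,0,0],"delta_rot":[0,0,0]}]' - >/dev/null
python3 st.py 598.3 -113.7 85 -84.4
```

```text
t 11.55 p [ 599.  -112.8   85.5] yawY -171.02 tilt [0.004  0.0001] j [  7.7  23.4 -19.8   0.  -46.6   1.3] F [-1.3  4.  10.7] T [1.4  0.49 0.34] gap 11.4 61.7
delta tool /500: [0.0016 0.0016 0.001 ]
rotz -0.9624603141304084
```

```bash
python3 -m handwheel '[{"translation":[0,0,0],"delta_rot":[0,0,0.02]},{"translation":[0,0,0],"delta_rot":[0,0,0.02]},{"translation":[0,0,0],"delta_rot":[0,0,0.02]},{"translation":[0,0,0],"delta_rot":[0,0,0.02]},{"translation":[0,0,0],"delta_rot":[0,0,0.02]},{"translation":[0,0,0],"delta_rot":[0,0,0]},{"translation":[0,0,0],"delta_rot":[0,0,0]},{"translation":[0,0,0],"delta_rot":[0,0,0]},{"translation":[0,0,0],"delta_rot":[0,0,0]},{"translation":[0,0,0],"delta_rot":[0,0,0]}]' - >/dev/null
python3 st.py 598.3 -113.7 85 -84.4
```

```text
t 12.8 p [ 599.  -112.8   85.5] yawY -180.0 tilt [0.0041 0.    ] j [  7.7  23.4 -19.8   0.  -46.6  -7.7] F [-1.6  4.9 10.1] T [1.61 0.44 0.58] gap 11.1 61.9
delta tool /500: [0.0019 0.0014 0.0011]
rotz -1.0621802714738577
```

```bash
python3 -m handwheel '[{"translation":[0,0,0],"delta_rot":[0,0,0.02]},{"translation":[0,0,0],"delta_rot":[0,0,0.02]},{"translation":[0,0,0],"delta_rot":[0,0,0.02]},{"translation":[0,0,0],"delta_rot":[0,0,0]},{"translation":[0,0,0],"delta_rot":[0,0,0]},{"translation":[0,0,0],"delta_rot":[0,0,0]},{"translation":[0,0,0],"delta_rot":[0,0,0]},{"translation":[0,0,0],"delta_rot":[0,0,0]},{"translation":[0,0,0],"delta_rot":[0,0,0]},{"translation":[0,0,0],"delta_rot":[0,0,0]}]' - >/dev/null
python3 st.py 598.3 -113.7 85 -84.4
```

```text
t 14.05 p [ 599.1 -112.7   85.5] yawY 174.64 tilt [ 0.0042 -0.    ] j [  7.7  23.4 -19.8   0.  -46.6 -13.1] F [ 0.1  4.7 10.9] T [1.76 0.44 0.82] gap 11.1 62.5
delta tool /500: [0.0022 0.0014 0.0011]
rotz -1.121795803547547
```

```bash
python3 -m handwheel '[{"translation":[-0.0015,0,0],"delta_rot":[0,0,-0.03]},{"translation":[-0.0015,0,0],"delta_rot":[0,0,-0.03]},{"translation":[0,0,-0.001],"delta_rot":[0,0,-0.03]},{"translation":[0,0,0],"delta_rot":[0,0,-0.02]},{"translation":[0,0,0],"delta_rot":[0,0,0]},{"translation":[0,0,0],"delta_rot":[0,0,0]},{"translation":[0,0,0],"delta_rot":[0,0,0]},{"translation":[0,0,0],"delta_rot":[0,0,0]},{"translation":[0,0,0],"delta_rot":[0,0,0]},{"translation":[0,0,0],"delta_rot":[0,0,0]}]' - >/dev/null
python3 st.py
python3 -m handwheel '[{"translation":[0,0,0],"delta_rot":[0,0,0]},{"translation":[0,0,0],"delta_rot":[0,0,0]},{"translation":[0,0,0],"delta_rot":[0,0,0]},{"translation":[0,0,0],"delta_rot":[0,0,0]},{"translation":[0,0,0],"delta_rot":[0,0,0]},{"translation":[0,0,0],"delta_rot":[0,0,0]},{"translation":[0,0,0],"delta_rot":[0,0,0]},{"translation":[0,0,-0.02],"delta_rot":[0,0,0]},{"translation":[0,0,-0.06],"delta_rot":[0,0,0]},{"translation":[0,0,-0.08],"delta_rot":[0,0,0]}]' -1 >/dev/null
python3 st.py
```

```text
t 15.3 p [ 599.  -112.5   85.5] yawY -175.58 tilt [ 0.0035 -0.001 ] j [  7.8  23.4 -19.8   0.1 -46.6  -3.4] F [ 2.  -3.2  7. ] T [-1.5  -0.53 -0.02] gap 11.4 61.1
t 16.55 p [ 596.7 -111.9  164.7] yawY -175.62 tilt [-0.0017 -0.0002] j [  7.8  18.5 -15.1  -0.  -56.5  -3.4] F [1.  0.5 0.3] T [ 0.   -0.16 -0.03] gap 85.1 0.0
```

```bash
python3 -m handwheel '[{"translation":[0,0,-0.1],"delta_rot":[0,0,0]},{"translation":[0.1,0,0],"delta_rot":[0,0,0]},{"translation":[0.1,0,0],"delta_rot":[0,0,0]},{"translation":[0.1,0,0],"delta_rot":[0,0,0]},{"translation":[0.1,0,0],"delta_rot":[0,0,0]},{"translation":[0,0,0],"delta_rot":[0,0,0]},{"translation":[0,0,0],"delta_rot":[0,0,0]},{"translation":[0,0,0],"delta_rot":[0,0,0]},{"translation":[0,0,0],"delta_rot":[0,0,0]},{"translation":[0,0,0],"delta_rot":[0,0,0]}]' - >/dev/null
python3 st.py
python3 - <<'E'
from h import *
o=np.zeros((600,800,3),np.uint8)
p,d=cams.capture('top'); cv2.imwrite('pics/top3.png',p)
s,_=cams.capture('side'); cv2.imwrite('pics/side3.png',s)
o[:330,:550]=cv2.resize(p[210:270,276:376],(550,330),interpolation=cv2.INTER_CUBIC)
o[330:,:540]=cv2.resize(s[225:315,290:470][:45*2],(540,270),interpolation=cv2.INTER_CUBIC)
cv2.imwrite('pics/crop3.png',o)
for nm,im,bx in(('top0',cv2.imread('pics/top0.png'),(285,215,325,262)),('top3',p,(285,215,325,262)),('side0',cv2.imread('pics/side0.png'),(305,230,350,270)),('side3',s,(305,230,350,270))):
    h=cv2.cvtColor(im,cv2.COLOR_BGR2HSV).astype(int);m=((h[...,1]<70)&(h[...,2]>130)).astype(np.uint8)
    u0,v0,u1,v1=bx;q=np.zeros_like(m);q[v0:v1,u0:u1]=m[v0:v1,u0:u1]
    k,l,st,ce=cv2.connectedComponentsWithStats(q);i=1+st[1:,4].argmax()
    c=max(cv2.findContours((l==i).astype(np.uint8),0,1)[0],key=len)
    print(nm,st[i],ce[i].round(2),cv2.fitEllipse(c), cv2.minEnclosingCircle(c))
    print(plane(nm[:-1],[ce[i]],110 if 't' in nm[0] else 100).round(1))
E
```

```text
t 17.8 p [ 612.8 -310.6  214.3] yawY -175.56 tilt [ 0.0004 -0.0001] j [-10.7  23.1  -1.   -0.  -65.9  15.1] F [-0.4  0.5 -0.4] T [-0.02 -0.05 -0.03] gap 85.1 0.0
top0 [293 225  21  21 343] [302.67 235.44] ((302.6768798828125, 235.42091369628906), (19.81941032409668, 20.276634216308594), 132.52362060546875) ((302.7878723144531, 235.36363220214844), 10.516829490661621)
[[584.2  19.9 110. ]]
top3 [292 226  21  21 336] [302.24 235.66] ((302.2507019042969, 235.6681365966797), (19.29891586303711, 20.431215286254883), 123.35031127929688) ((302.0738525390625, 236.06118774414062), 10.72491455078125)
[[583.7  21.  110. ]]
side0 [315 238  25  21 351] [327.99 246.4 ] ((327.9671630859375, 246.8122100830078), (18.61441421508789, 24.379545211791992), 112.21360778808594) ((327.0, 247.4545440673828), 12.800215721130371)
[[583.4  19.4 100. ]]
side3 [320 250  15  10 124] [327.29 254.33] ((327.4248962402344, 254.36192321777344), (10.002989768981934, 14.858222961425781), 85.75089263916016) ((327.4285583496094, 254.0), 7.693203926086426)
[[574.4  52.  100. ]]
```

View pics/crop3.png

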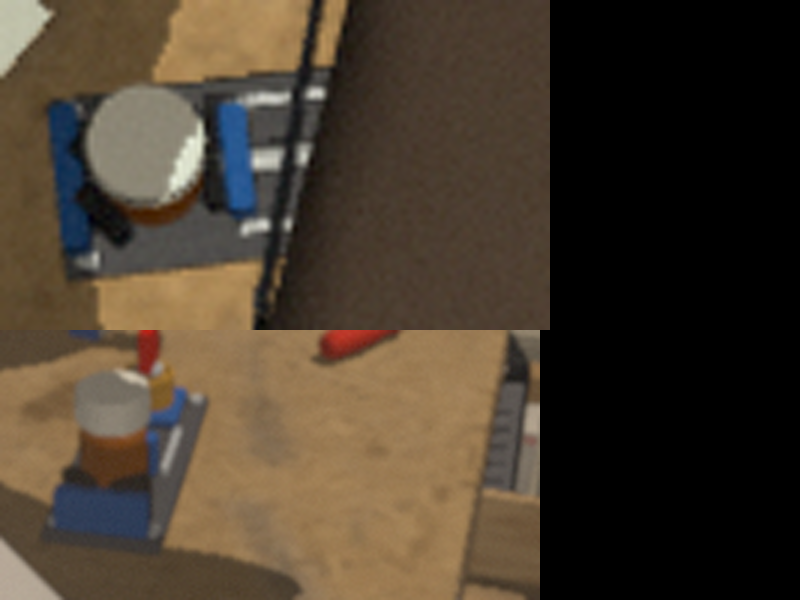

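The jaw pad now touches the jar, and the key stands in the barrel at side pixel about (340,230). The cap's top centre is at (302.2,235.7) in the top view, about (585, 22.5) in robot coordinates after allowing for the bias seen at the barrel.

```bash
python3 st.py 585 22.5 170 -174.4
```

```text
t 17.9 p [ 612.7 -310.8  214.2] yawY -175.58 tilt [0.0002 0.    ] j [-10.7  23.2  -1.   -0.  -65.9  15.1] F [-0.5  0.4  0.2] T [-0.08  0.03  0.03] gap 85.2 0.0
delta tool /500: [-0.6689  0.0038  0.0883]
rotz -0.013096946823835904
```

```bash
python3 -m handwheel '[{"translation":[-0.0955,0.0005,0],"delta_rot":[0,0,0]},{"translation":[-0.0955,0.0005,0],"delta_rot":[0,0,0]},{"translation":[-0.0955,0.0005,0],"delta_rot":[0,0,0]},{"translation":[-0.0955,0.0005,0],"delta_rot":[0,0,0]},{"translation":[-0.0955,0.0005,0],"delta_rot":[0,0,0]},{"translation":[-0.0955,0.0005,0],"delta_rot":[0,0,0]},{"translation":[-0.0959,0.0008,0],"delta_rot":[0,0,0]},{"translation":[0,0,0.05],"delta_rot":[0,0,-0.013]},{"translation":[0,0,0.04],"delta_rot":[0,0,0]},{"translation":[0,0,0],"delta_rot":[0,0,0]}]' - >/dev/null
python3 st.py 585 22.5 101 -174.4
```

```text
t 19.15 p [584.1  22.1 167.7] yawY -174.43 tilt [-0.0028 -0.0009] j [ 21.3  16.4 -17.8  -0.  -56.1 -15.7] F [0.1 0.2 0.2] T [0.04 0.   0.03] gap 85.6 0.0
delta tool /500: [-0.0007 -0.0022  0.1335]
rotz -0.00028972624457171355
```

```bash
python3 -m handwheel '[{"translation":[0,0,0.05],"delta_rot":[0,0,0]},{"translation":[0,0,0.04],"delta_rot":[0,0,0]},{"translation":[0,0,0.03],"delta_rot":[0,0,0]},{"translation":[0,0,0.0135],"delta_rot":[0,0,0]},{"translation":[0,0,0],"delta_rot":[0,0,0]},{"translation":[0,0,0],"delta_rot":[0,0,0]},{"translation":[0,0,0],"delta_rot":[0,0,0]},{"translation":[0,0,0],"delta_rot":[0,0,0]},{"translation":[0,0,0],"delta_rot":[0,0,0]},{"translation":[0,0,0],"delta_rot":[0,0,0]}]' - >/dev/null
python3 st.py 585 22.5 101 -174.4
python3 -m handwheel '[{"translation":[0,0,0],"delta_rot":[0,0,0]},{"translation":[0,0,0],"delta_rot":[0,0,0]},{"translation":[0,0,0],"delta_rot":[0,0,0]},{"translation":[0,0,0],"delta_rot":[0,0,0]},{"translation":[0,0,0],"delta_rot":[0,0,0]},{"translation":[0,0,0],"delta_rot":[0,0,0]},{"translation":[0,0,0],"delta_rot":[0,0,0]},{"translation":[0,0,0],"delta_rot":[0,0,0]},{"translation":[0,0,0],"delta_rot":[0,0,0]},{"translation":[0,0,0],"delta_rot":[0,0,0]}]' 1 >/dev/null
python3 st.py 585 22.5 101 -174.4
```

```text
t 20.4 p [585.1  22.  102.3] yawY -174.45 tilt [0. 0.] j [ 21.3  20.4 -21.8  -0.  -47.7 -15.7] F [ 0.8  0.5 -0.2] T [-0.04 -0.02  0.03] gap 85.6 0.0
delta tool /500: [-0.0009  0.0001  0.0026]
rotz -0.0005437857250064502
t 21.65 p [585.3  22.1 102.3] yawY -174.44 tilt [0.0003 0.    ] j [ 21.3  20.5 -21.8   0.  -47.7 -15.7] F [ 2.2 -0.7 -0.4] T [-0.1  -1.04 -0.06] gap 52.6 62.9
delta tool /500: [-0.0009  0.0004  0.0027]
rotz -0.0004995486305104022
```

```bash
python3 -m handwheel '[{"translation":[0,0,0],"delta_rot":[0,0,-0.03]},{"translation":[0,0,0],"delta_rot":[0,0,-0.05]},{"translation":[0,0,0],"delta_rot":[0,0,-0.05]},{"translation":[0,0,0],"delta_rot":[0,0,-0.05]},{"translation":[0,0,0],"delta_rot":[0,0,-0.05]},{"translation":[0,0,0],"delta_rot":[0,0,-0.05]},{"translation":[0,0,0],"delta_rot":[0,0,-0.05]},{"translation":[0,0,0],"delta_rot":[0,0,-0.05]},{"translation":[0,0,0],"delta_rot":[0,0,-0.02]},{"translation":[0,0,0],"delta_rot":[0,0,0]}]' - >/dev/null
python3 st.py 585 22.5 101 -174.4
```

```text
t 22.9 p [585.7  22.1 102.7] yawY -138.48 tilt [0.0012 0.0002] j [ 21.3  20.4 -21.8   0.  -47.7  20.2] F [ 4.6 -0.4  3.2] T [-0.16 -1.44 -0.01] gap 53.1 63.2
delta tool /500: [-0.0015  0.0006  0.0034]
rotz 0.39907950269503784
```

```bash
python3 -m handwheel '[{"translation":[0,0,0],"delta_rot":[0,0,0]},{"translation":[0,0,0],"delta_rot":[0,0,0]},{"translation":[0,0,0],"delta_rot":[0,0,-0.03]},{"translation":[0,0,0],"delta_rot":[0,0,-0.04]},{"translation":[0,0,0],"delta_rot":[0,0,-0.05]},{"translation":[0,0,0],"delta_rot":[0,0,-0.05]},{"translation":[0,0,0],"delta_rot":[0,0,-0.05]},{"translation":[0,0,0],"delta_rot":[0,0,-0.05]},{"translation":[0,0,0],"delta_rot":[0,0,-0.05]},{"translation":[0,0,0],"delta_rot":[0,0,-0.04]}]' - >/dev/null
python3 st.py 585 22.5 101 -174.4
python3 - <<'E'
from h import *
s,_=cams.capture('side'); cv2.imwrite('pics/side4.png',s)
o=np.zeros((600,800,3),np.uint8)
for k,i in enumerate((0,3,4)):
    q=cv2.imread(f'pics/side{i}.png')[232:302,295:360]
    o[:284,k*264:k*264+264]=cv2.resize(q,(264,284),interpolation=cv2.INTER_CUBIC)
cv2.imwrite('pics/crop4.png',o)
E
```

```text
t 24.15 p [585.7  22.4 102.4] yawY -105.94 tilt [0.0012 0.0005] j [ 21.3  20.5 -21.8  -0.  -47.7  52.8] F [5.9 1.2 1.3] T [ 0.29 -1.98 -0.13] gap 52.9 63.1
delta tool /500: [-0.0014  0.0002  0.0027]
rotz 0.7606748895384693
```

View pics/crop4.png

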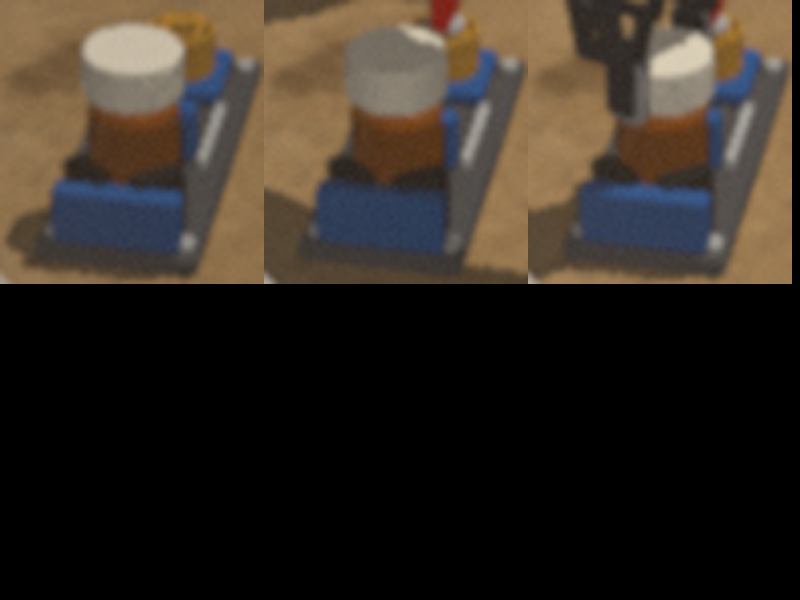

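The fingers hold the cap square on both sides, and the jar sits unmoved in the V. Next comes a slow lift, watching the force.

```bash
python3 -m handwheel '[{"translation":[0.0012,-0.0003,0],"delta_rot":[0,0,0]},{"translation":[0,0,-0.001],"delta_rot":[0,0,0]},{"translation":[0,0,-0.001],"delta_rot":[0,0,0]},{"translation":[0,0,-0.001],"delta_rot":[0,0,0]},{"translation":[0,0,-0.001],"delta_rot":[0,0,0]},{"translation":[0,0,-0.001],"delta_rot":[0,0,0]},{"translation":[0,0,-0.001],"delta_rot":[0,0,0]},{"translation":[0,0,-0.001],"delta_rot":[0,0,0]},{"translation":[0,0,-0.001],"delta_rot":[0,0,0]},{"translation":[0,0,0],"delta_rot":[0,0,0]}]' - >/dev/null
python3 st.py 585 22.5 101 -174.4
```

```text
t 25.45 p [585.5  22.  106.3] yawY -106.05 tilt [-0.0004 -0.    ] j [ 21.3  20.2 -21.5  -0.  -48.3  52.7] F [ 0.8  2.1 -4.8] T [ 0.74 -0.18 -0.  ] gap 53.0 63.7
delta tool /500: [-0.0012 -0.0008  0.0105]
rotz 0.7594081762483196
```

```bash
python3 -m handwheel '[{"translation":[0,0,-0.001],"delta_rot":[0,0,0]},{"translation":[0,0,-0.001],"delta_rot":[0,0,0]},{"translation":[0,0,-0.001],"delta_rot":[0,0,0]},{"translation":[0,0,-0.001],"delta_rot":[0,0,0]},{"translation":[0,0,-0.002],"delta_rot":[0,0,0]},{"translation":[0,0,-0.003],"delta_rot":[0,0,0]},{"translation":[0,0,-0.004],"delta_rot":[0,0,0]},{"translation":[0,0,-0.006],"delta_rot":[0,0,0]},{"translation":[0,0,-0.008],"delta_rot":[0,0,0]},{"translation":[0,0,0],"delta_rot":[0,0,0]}]' - >/dev/null
python3 st.py 585.5 22 139.5
python3 - <<'E'
from h import *
s,_=cams.capture('side'); cv2.imwrite('pics/side5.png',s)
o=np.zeros((568,528,3),np.uint8)
for k,i in enumerate((3,5)):
    q=cv2.imread(f'pics/side{i}.png')[232:302,295:360]
    o[:,k*264:k*264+264]=cv2.resize(q,(264,568),interpolation=cv2.INTER_CUBIC) if 0 else cv2.copyMakeBorder(cv2.resize(q,(264,284),interpolation=cv2.INTER_CUBIC),0,284,0,0,0)
cv2.imwrite('pics/crop5.png',o[:284])
E
```

```text
t 26.7 p [586.   22.1 120.3] yawY -106.04 tilt [0.0009 0.0002] j [ 21.3  19.3 -20.7   0.  -49.9  52.7] F [ 0.4 -0.3 -1.4] T [-0.   -0.02  0.  ] gap 52.8 64.0
delta tool /500: [-0.0009  0.0005 -0.0385]
```

View pics/crop5.png

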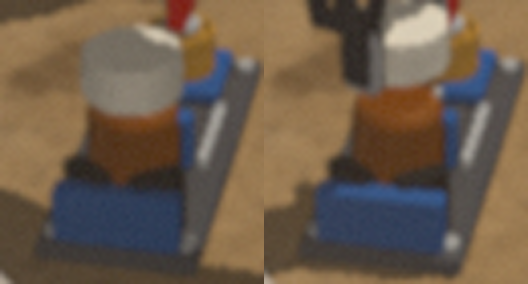

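The cap is rising and the jar's amber shoulder stays down in the V. The wrist force now shows only the cap's weight. I'll raise it the rest of the way.

```bash
python3 -m handwheel '[{"translation":[0,0,-0.006],"delta_rot":[0,0,0]},{"translation":[0,0,-0.008],"delta_rot":[0,0,0]},{"translation":[0,0,-0.01],"delta_rot":[0,0,0]},{"translation":[0,0,-0.008],"delta_rot":[0,0,0]},{"translation":[0,0,-0.004],"delta_rot":[0,0,0]},{"translation":[0,0,-0.0015],"delta_rot":[0,0,0]},{"translation":[0,0,0],"delta_rot":[0,0,0]},{"translation":[0,0,0],"delta_rot":[0,0,0]},{"translation":[0,0,0],"delta_rot":[0,0,0]},{"translation":[0,0,0],"delta_rot":[0,0,0]}]' - >/dev/null
python3 st.py
python3 - <<'E'
from h import *
s,_=cams.capture('side')
cv2.imwrite('pics/crop6.png',cv2.resize(s[205:305,285:385],(600,600),interpolation=cv2.INTER_CUBIC))
E
```

```text
t 28.0 p [585.7  22.  138.4] yawY -106.05 tilt [-0.0001 -0.    ] j [ 21.3  18.1 -19.6  -0.  -52.3  52.7] F [-1.  -0.2 -0.7] T [-0.07 -0.01 -0.04] gap 52.6 64.0
```

View pics/crop6.png

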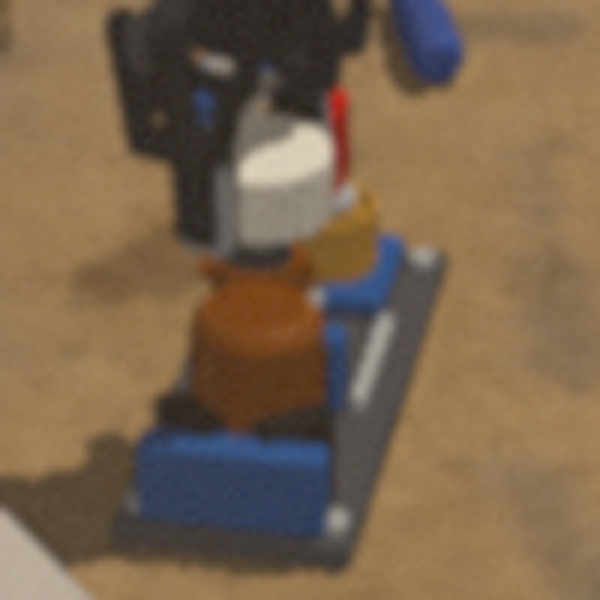

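The cap hangs level at crop (285,190), clear of the jar's neck at about (258,262). The key stands seated in the barrel at about (340,170).

```bash
python3 -c "
from cell import r
print(r.close_job())"
```

```text
the job is handed in; nothing more can be done
None
```

I handed in the job at 28 s of the 61 s allowed: the key is seated in the clamp and turned to its stop, the jar is braced and stayed in place, and the unscrewed cap is held level about 19 mm above the jar's mouth.

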